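# Draw a reactor lid into line with a tapered line-up pin

### The arm

A 7-joint arm with a two-finger parallel gripper is mounted at the origin on the work surface. World frame = base frame: x ahead of the robot, y to its left, z up, the work surface at z = 0. Lengths are in m, angles in degrees, forces in N, time in s.
With the tool pointing down it reaches from about 0.425 to 0.8 m from the base axis. Payload 8.3 kg.
Tool frame: the origin (TCP) lies at the very end of the fingers, on their centre line; the grasp point (between the pads) lies 19 mm behind it; z points along the fingers, y is the direction in which the jaws open and shut (so a half turn about z gives the same grasp; the last joint's range is limited). The gripper opens to 85 mm and grips with 20 to 120 N. Pads are 22 mm wide; open, the fingers measure 114 mm over their backs; the gripper's body (76 mm by 85 mm) begins 54 mm behind the grasp point. The pads swing forward as they close: fully open they stand 13 mm farther back than shut.
Start: joints at [68.933, 21.967, 0.94, 78.501, -0.361, 79.538, -2.664], TCP at [0.188, -0.596, 0.231] pointing down, gripper open.
Joint ranges: [-169.22, 169.22], [-14.56, 117.87], [-87.37, 89.26], [10.42, 133.3], [-82.24, 262.24], [0.94, 117.77], [-172.7, 172.7]. Speed limits (degrees/s): [136.94, 136.94, 172.46, 172.46, 180, 180, 180].

### API

Orientations are given as a 3x3 rotation matrix whose columns are the frame's x, y, z axes.
In Python, from cell import telemetry, read_camera, order, regions_of gives the robot as it stands.
- The arm moves only by the tool carry_out, never from a script. Its argument "increments" is a list of rows, each an object with "translation": the shift along the tool's x, y, z in m, a list of three; "turn": the turn, a rotation vector about the tool's x, y, z in rad, a list of three; "gripper": the opening, from 0 (shut) to 1 (fully open). A call has 1 to 5 rows; each row is the pose to reach, as a shift and turn from the pose measured when the call began, along the tool's axes at that moment; what a row does not reach only later rows make up. A row lasts 1/12 s, in which the tool goes at most 41.7 mm and 7.16 degrees, less where a joint would pass 70% of its speed; a pose out of reach is approached as far as the arm can. A call with a gripper value outside its range is refused whole. The fingers move at their own pace and stop on an object; "grip_force" is the grip in N (left out, the last holds). Time passes only in rows, so rows that repeat a pose let the fingers close. It gives the time, the measured TCP pose, the force and the opening at its end, in the units of the state.
- telemetry.observe(): the state, without advancing time (a new reading comes with each control period).
- read_camera(name): name is "scene" or "top"; returns a dict with "frame" (400x640x3 uint8, blue, green, red), "K" (3x3 intrinsics, pixels), "position" and "attitude" of the camera in the world. Camera axes: x right, y up, looking along -z (the intrinsics and any distortion apply to the point x, -y, -z); pixel columns grow to the right and rows downward; lengths in m; the calibration is good to about 2 mm. A picture is of the moment at which its call begins. There is no depth.
- order.sign_off(): hands the job in, once; it reports no verdict.
Trained networks look in a picture, given as the dict that the camera call returned (one of the last four; its "shot" number tells which), for a name from the list of things; names that differ only in an ending like _2 or _b are one class to them, and where a whole thing is asked for, a point or a joint stands for the part that bears it (a point fixed in the world has none). Each returns a list of dicts, best first, with "p" (0 to 1); they miss things now and then, are a little off and sometimes report something else, mostly with a low value. They report only what shows in the picture. A call takes as long as a camera call. They do not tell look-alikes from the thing itself.
- regions_of(picture, target): "region" (400x640 bool, what is visible of it) and "extent" ([left, top, width, height] in pixels, round what is visible of it).
The state is a dict: "clock": time; "joint_positions": joint angles; "joint_velocities": joint speeds; "joint_efforts": joint torques, N m; "eef_pos": TCP position; "eef_rot": TCP orientation; "ft_force": force on the tool from outside, world axes, zero at the start; "moment": the same for the moment, N m; "grip_width": opening from 0.0 (shut) to 1.0 (fully open).
Only numpy, scipy, OpenCV 4.12 (cv2) and the standard library are available. Lean on these libraries where they do the work, as an engineer would, in place of code of your own. Each camera call takes 0.05 s, during which the arm holds its last target. There are 200 camera calls.

### The job

The lid of the bench pressure reactor is held by one bolt, and its opposite bolt hole is out of line, one way or the other, with the flange hole below. Take the orange-handled tapered line-up pin from its white block, turn it so that the flat of its collar faces the lid's round hub, feel gently for the gap through both holes with its tip, and press it upright and fully home, collar flat down on the lid, so that the taper draws the holes into line; leave it standing there. Let the pin do the work: do not shove the lid with the gripper, and leave the other things on the bench alone.

Things in the scene. Friction and masses are not known exactly. Their poses are not given: they have to be found in the camera images.
- pin_grip (a point): The line-up pin (139 mm long, 0.45 kg, steel shank below, orange collar and grip above): centre of its grip, on its axis, 114 mm above the tip. The grip is a rounded block 22 mm wide along the pin's x (take it across these faces), 30 mm along y, 50 mm high; flat top 25 mm above this point. z points up. It starts upright in the block, turned by up to 1.6 rad either way from world x.
- pin_collar (a point): Point on the pin's axis at the underside of its orange collar, 33 mm below the grip's centre, 81 mm above the tip. The collar is a disc 8 mm thick, 54 mm across, with one flat cut 20 mm from the axis on the pin's -y side (the flat runs along the pin's x).
- pin_tip (a point): The pin's tip, on its axis; axes as the pin's. From here up the greased steel shank widens evenly from 9.4 mm diameter (0.8 mm bevel at the end) to 15.5 mm over 45 mm, then is 15.5 mm straight for 36 mm up to the collar.
- block_top (a point): White plastic tool block, 100 x 100 x 95 mm, fixed to the bench. This point is the mouth of the pin's hole (21 mm wide, through), in the middle of its top; at the start the pin's collar rests here.
- flange_hole (a point): Pressure reactor on a white heating stirrer, fixed to the bench. Centre of the hole to be pinned, at the body flange's top face (= the lid's underside), 129 mm above the bench. Hole 16.5 mm wide through the 18 mm flange, 73 mm of free air below. Reactor's axes: z up; its middle lies 65 mm away on the -y side. Two more empty holes a quarter turn round: not to be used.
- bottle: Bystander: amber reagent bottle, 72 mm across, 150 mm high, standing; origin at the centre of its foot.
- beaker: Bystander: glass beaker, 76 mm across, 95 mm high, standing; origin at the centre of its foot.
- spanner: Bystander: steel spanner lying flat, 190 mm long; origin under its middle.
- bolt_head (a point): Top of the one fitted bolt (10 mm high head), on the reactor's -y side, 130 mm from the flange hole; the lid can swing about it. The lid, a steel disc 184 mm across and 16 mm thick, lies on the flange. It has the same four 16.5 mm holes. Gasket friction holds it: about 17 N at the far hole moves it (7 to 15 N down on the pin), and it stays where it is left.
- reactor_middle (a point): On the vessel's axis at the flange's top face; reactor's axes. The lid's hole is off the flange's hole by up to 6 mm along the reactor's x, to either side (not reported: look, or feel with the tip). The gap through both is then as little as 10.5 mm wide, centred half-way between the two holes, so up to 3 mm off the flange hole's centre. The lid's top is 16 mm above this point.
- hub (a point): Middle of the lid's raised round hub when the lid is lined up, at its top: 86 mm across, 20 mm high, fixed on the lid over the reactor's middle. Its wall passes 22 mm from the axis of the lid's hole, so the pin's collar (27 mm radius) gets down beside it only with its flat facing the hub, within about 0.2 rad. Gauge and valve on the hub stand up to 65 mm above the lid's top.
There are look-alikes about, which are no part of the job. What is meant by the part that bears pin_grip is not purple, and is the smaller of those in its own colour.

How it is judged:
By the outcome, as a careful person would: the job done as asked, in the order asked, and still so for the second after the job is handed in, with the robot touching nothing.
It also fails if it takes over 51 s, if anything falls off the work surface, if the arm or the gripper's body presses on something with over 40 N, if the wrist force passes 120 N, or if a joint passes its speed limit or range.

## Working session

There is one attempt and no reset: what is moved stays moved. The work goes in short steps, Python scripts to look and compute and a tool call to move; the robot and the scene stay as the last step left them, time stands still between calls to the robot, and variables do not carry over. Pictures are saved under pics/ and viewed, about 8 in all and at most 12, crops included, and the job is handed in when it is done.

Besides the shell and the picture viewer there is one more tool, called after ">>>" as a command line: name --argument value ..., lists and objects as JSON in quotes. carry_out: Moves the arm, as the interface text tells. Its arguments: {"type":"object","properties":{"increments":{"type":"array"},"grip_force":{"type":"number"}},"required":["increments"]}

```bash
mkdir -p pics; ls
python3 - <<'E'
from cell import telemetry, read_camera, order, regions_of
import cv2, numpy as np
s=telemetry.observe(); print(s)
for n in("scene","top"):
    p=read_camera(n); cv2.imwrite(f"pics/{n}0.png",p["frame"]); print(n,p["K"],p["position"],p["attitude"],[k for k in p])
    for t in("pin_grip","block_top","flange_hole","hub","bolt_head","reactor_middle"):
        try: print(t,[(round(r["p"],2),r["extent"],int(r["region"].sum())) for r in regions_of(p,t)[:5]])
        except Exception as e: print(t,e)
E
```

```text
pics
{'clock': 0.0, 'joint_positions': array([68.93153046, 22.01645279,  0.93789711, 78.5621394 , -0.36126508,
       79.5384565 , -2.66278189]), 'joint_velocities': array([ 0.07211924,  0.00369601, -0.11918616, -0.02292963, -0.01865041,
        0.06814934,  0.06314171]), 'joint_efforts': array([ 5.80084111e-05, -6.27591348e+01,  8.44286699e-01, -3.71823406e+01,
        1.64871878e-02,  1.43176570e-02,  1.99658734e-05]), 'eef_pos': array([ 0.1874567 , -0.59568865,  0.23025921]), 'eef_rot': array([[ 9.53874927e-01,  3.00203646e-01, -6.27746635e-04],
       [ 3.00204301e-01, -9.53873051e-01,  1.89236657e-03],
       [-3.06952523e-05, -1.99353327e-03, -9.99998012e-01]]), 'ft_force': array([-0.11485906, -0.18592198,  0.21952402]), 'moment': array([-0.00711949,  0.00244856,  0.00055787]), 'grip_width': 1.0008838685399661}
scene [[416.12370279   0.         315.19066209]
 [  0.         416.12370279 200.43728882]
 [  0.           0.           1.        ]] [1.48682265 0.36588879 1.24766073] [[-0.27094461 -0.74410381  0.61065419]
 [ 0.96258988 -0.21150056  0.16937601]
 [ 0.00312037  0.63370106
[... 693 characters left out ...]
   318.59169627]
 [  0.         388.17869102 196.82347164]
 [  0.           0.           1.        ]] [0.36666398 0.12260355 1.18331349] [[ 0.02661701  0.98220166 -0.18593394]
 [-0.99904604  0.03257847  0.02908025]
 [ 0.03462011  0.18498254  0.98213182]] ['frame', 'K', 'position', 'attitude', 'shot']
pin_grip [(0.58, [213.9, 249.9, 29.0, 60.2], 598), (0.57, [247.4, 192.8, 19.1, 16.8], 270), (0.57, [156.2, 215.4, 38.5, 15.3], 319)]
block_top [(0.86, [237.0, 179.4, 49.6, 45.0], 1207)]
flange_hole [(0.58, [329.2, 167.1, 75.6, 73.5], 4195)]
hub [(0.61, [333.2, 167.7, 68.7, 77.1], 4086)]
bolt_head [(0.55, [330.8, 170.6, 71.6, 71.7], 4326)]
reactor_middle [(0.91, [328.8, 167.0, 74.5, 78.6], 4325)]
```

Run:
```python
import cv2,numpy as np
a=cv2.imread("pics/scene0.png")[140:260,190:460];b=cv2.imread("pics/top0.png")[150:270,140:420]
a=cv2.resize(a,(640,284),interpolation=cv2.INTER_CUBIC);b=cv2.resize(b,(640,274),interpolation=cv2.INTER_CUBIC)
cv2.imwrite("pics/c1.png",np.vstack([a,b]))
```

```text
(no output)
```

View pics/top0.png

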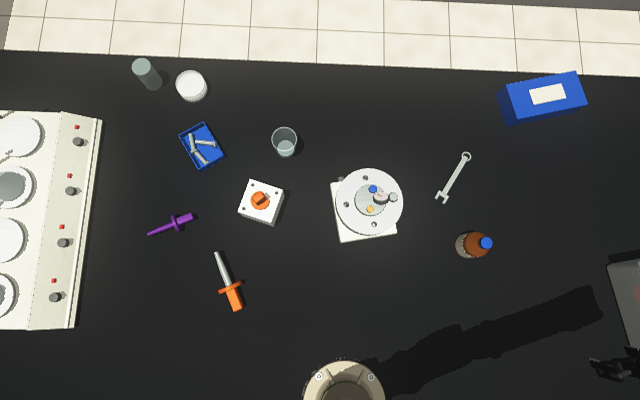

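View pics/c1.png

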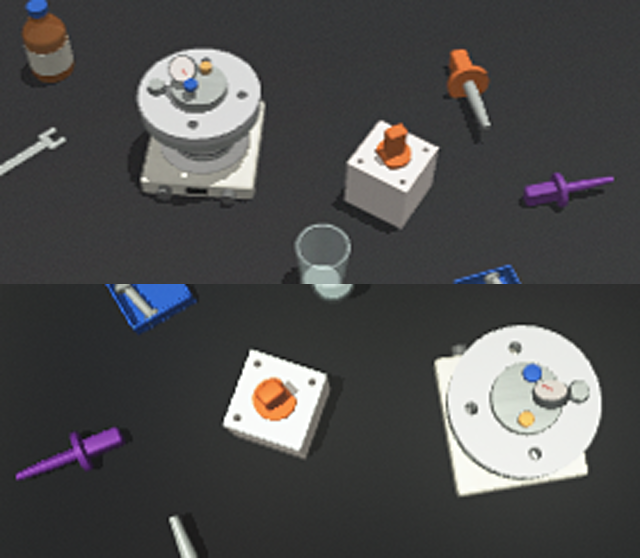

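```bash
cat > h.py <<'E'
import cv2,numpy as np
from cell import telemetry, read_camera, order, regions_of
def proj(p,X):
    X=np.atleast_2d(X); c=(X-np.array(p["position"]))@np.array(p["attitude"])
    c=c*[1,-1,-1]; u=c@np.array(p["K"]).T; return u[:,:2]/u[:,2:]
def ray(p,uv,z):
    d=np.linalg.inv(p["K"])@[uv[0],uv[1],1]; d=np.array(p["attitude"])@(d*[1,-1,-1])
    o=np.array(p["position"]); return o+d*(z-o[2])/d[2]
def rp(v): return np.round(v,4).tolist()
E
python3 - <<'E'
from h import *
P={n:read_camera(n) for n in("scene","top")}
import pickle; pickle.dump(P,open("P.pkl","wb"))
t=P["top"]
for n,uv,z in(("pin",(259,200),.178),("hT",(365.3,177.6),.145),("hB",(374,223.9),.145),("hL",(346.5,203.8),.145),("bolt",(394,197),.155)): print(n,rp(ray(t,uv,z)))
s=P["scene"]
for n,uv,z in(("hR",(292.1,180),.145),("hF",(271,192.7),.145),("bolt",(256.2,177.1),.155),("grip",(357,194),.178)): print(n,rp(ray(s,uv,z)))
def c(p,x,y,w,h,k): return cv2.resize(p["frame"][y:y+h,x:x+w],None,fx=k,fy=k,interpolation=cv2.INTER_CUBIC)
a=np.hstack([c(t,324,162,85,85,4.7),c(s,245,155,68,68,5.875)[:399,:399]])
b=np.hstack([c(t,234,175,56,28*2,4.2*400/235.2/1.7)[:235],c(s,330,178,56,56,4.2)[:235]])
cv2.imwrite("pics/c2.png",a); 
k=np.hstack([c(t,234,175,56,56,7),c(s,328,178,56,56,7)]); cv2.imwrite("pics/c3.png",k)
E
```

```text
pin [0.5433, 0.2487, 0.178]
hT [0.6215, -0.0357, 0.145]
hB [0.4938, -0.0598, 0.145]
hL [0.5464, 0.0154, 0.145]
bolt [0.5676, -0.1127, 0.155]
hR [0.5482, 0.0197, 0.145]
hF [0.6249, -0.0328, 0.145]
bolt [0.5784, -0.1042, 0.155]
grip [0.577, 0.2595, 0.178]Traceback (most recent call last):
  File "<stdin>", line 9, in <module>
    return _nx.concatenate(arrs, 1, dtype=dtype, casting=casting)
           ~~~~~~~~~~~~~~~^^^^^^^^^^^^^^^^^^^^^^^^^^^^^^^^^^^^^^^
ValueError: all the input array dimensions except for the concatenation axis must match exactly, but along dimension 0, the array at index 0 has size 400 and the array at index 1 has size 399
```

```bash
cat > fitpin.py <<'E'
from h import *
from scipy.optimize import minimize
def pinmask(p,x,y,yaw,zc,box,k=6):
    c,s=np.cos(yaw),np.sin(yaw); M=np.zeros((box[3]*k,box[2]*k),np.uint8)
    a=np.linspace(0,2*np.pi,72); d=np.c_[.027*np.cos(a),np.maximum(.027*np.sin(a),-.020)]
    g=np.array([[i*(.011-.0),j*.015] for i in(-1,1) for j in(-1,1)])
    for q,z0,z1 in((d,0,.008),(g,.008,.058)):
        w=q@np.array([[c,s],[-s,c]])+[x,y]
        X=np.vstack([np.c_[w,np.full(len(w),zc+z)] for z in(z0,z1)])
        h=cv2.convexHull(((proj(p,X)+.5-box[:2])*k).astype(np.float32)); cv2.fillConvexPoly(M,np.round(h).astype(np.int32),255)
    return cv2.resize(M,(box[2],box[3]),interpolation=cv2.INTER_AREA)/255.
def orange(p,box):
    f=p["frame"][box[1]:box[1]+box[3],box[0]:box[0]+box[2]].astype(float)
    return np.clip((f[...,2]-f[...,0]-20)/100,0,1)
def fit(p,x0,zc,box,yaws):
    o=orange(p,box); best=None
    for y0 in yaws:
        r=minimize(lambda v:((pinmask(p,v[0]/100,v[1]/100,v[2],zc,box)-o)**2).sum(),[x0[0]*100,x0[1]*100,y0],method="Nelder-Mead",options=dict(initial_simplex=np.array([[x0[0]*100,x0[1]*100,y0]]*4)+np.vstack([np.zeros(3),np.diag([.6,.6,.25])])))
        print(np.round([r.x[0]/100,r.x[1]/100,r.x[2],r.fun],4))
E
python3 - <<'E'
from fitpin import *
import pickle; P=pickle.load(open("P.pkl","rb")); t,s=P["top"],P["scene"]
Y=np.arange(-1.5,1.6,.5)
print("top");fit(t,(.553,.252),.095,(240,180,45,45),Y)
print("scene");fit(s,(.555,.254),.095,(335,183,40,35),Y)
def c(p,x,y,w,h,k): return cv2.resize(p["frame"][y:y+h,x:x+w],(int(w*k),int(h*k)),interpolation=cv2.INTER_CUBIC)
cv2.imwrite("pics/c2.png",np.hstack([c(t,325,162,80,80,5),c(s,245,155,64,64,6.25)]))
cv2.imwrite("pics/c3.png",np.hstack([c(t,234,175,50,50,8),c(s,330,178,50,50,8)]))
E
```

```text
top
[ 0.5549  0.2591 -2.1061 32.3752]
[ 0.5552  0.2572 -1.1847 39.2644]
[ 0.5552  0.2591 -2.0645 32.0691]
[ 0.558   0.2569  0.7291 13.6979]
[ 0.5579  0.2568  0.7368 13.6761]
[ 0.5578  0.2568  0.7157 13.7065]
[ 0.558   0.257   0.7689 14.0736]
scene
[ 0.5558  0.2566 -1.8476 33.555 ]
[ 0.5564  0.2573 -1.1375 37.6859]
[ 0.5578  0.2566  0.6651 27.7511]
[ 0.5582  0.2564  0.7725 27.8133]
[ 0.5576  0.2553  0.5371 29.1115]
[ 0.5577  0.2563  0.7338 27.7637]
[ 0.5585  0.2559  1.1974 28.9796]
```

View pics/c2.png

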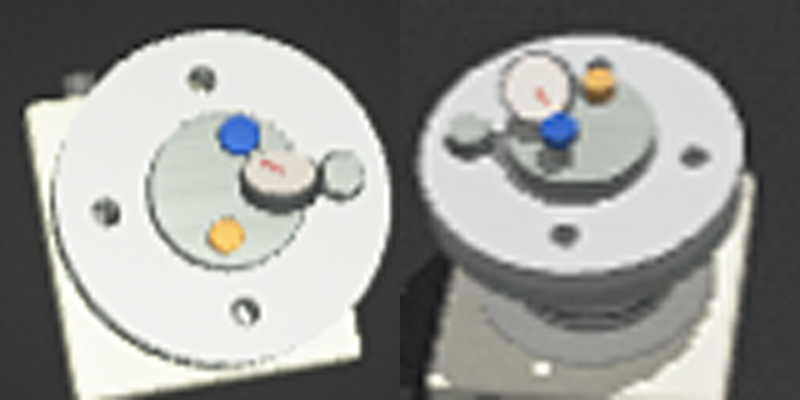

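View pics/c3.png

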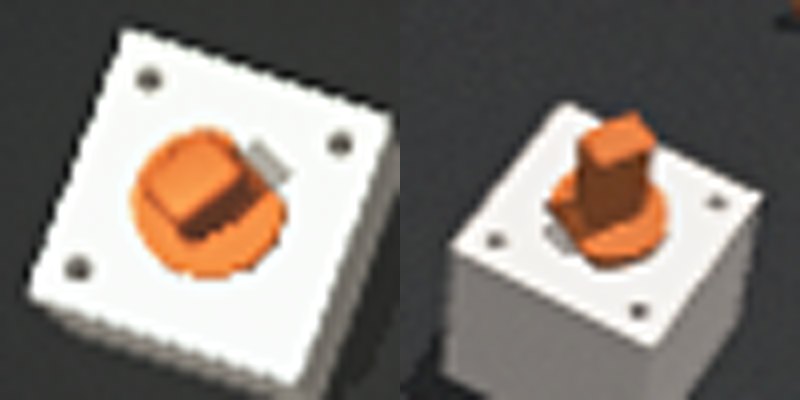

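Run:
```python
from h import *
import pickle; P=pickle.load(open("P.pkl","rb"))
from scipy.optimize import least_squares
for n,holes,z in(("top",dict(L=(346.4,204.2),T=(365.4,177.8),B=(374,224.4)),.145),("scene",dict(L=(292.2,179.8),T=(271.2,192.3)),.145)):
    p=P[n]; g=cv2.cvtColor(p["frame"],6).astype(float); Q={}
    for k,(u,v) in holes.items():
        u0,v0=int(round(u)),int(round(v)); w=g[v0-5:v0+6,u0-6:u0+7]; d=np.clip(np.percentile(w,75)-w-12,0,40)
        yy,xx=np.mgrid[v0-5:v0+6,u0-6:u0+7]; m=(d*((xx-u)**2+(yy-v)**2<30)); uv=((m*xx).sum()/m.sum(),(m*yy).sum()/m.sum())
        Q[k]=ray(p,uv,z)[:2]; print(n,k,np.round(uv,2),rp(Q[k]))
        if k=="L": print(g[v0-5:v0+6,u0-6:u0+7].astype(int))
    # lid outline fit
    b=(g>150).astype(float)
    def edge(th,c,R,z):
        X=np.c_[c[0]+R*np.cos(th),c[1]+R*np.sin(th),np.full(len(th),z)]; return proj(p,X)
    th=np.linspace(0,2*np.pi,180)
    gx=cv2.GaussianBlur(g,(0,0),.7).astype(np.float32)
    c=np.array([.557,-.049])
    for it in range(6):
        pts=[];T=[]
        rs=np.arange(.082,.102,.0005)
        S=np.array([cv2.remap(gx,*[a.astype(np.float32).reshape(1,-1) for a in edge(th,c,r,.145).T],cv2.INTER_LINEAR)[0] for r in rs])
        D=np.diff(S,axis=0); i=D.argmin(0); ok=(D.min(0)<-4)&(i>3)&(i<len(rs)-5); R=rs[i]
        A=np.c_[np.cos(th),np.sin(th),np.ones(len(th))][ok]; y=R[ok]
        f=least_squares(lambda v:A@v-y,[0,0,.092],loss="soft_l1",f_scale=.001).x; c=c+f[:2]
    print(n,"lid centre",rp(c),"R",round(f[2],4),ok.sum())
p=P["top"]
for a,b in(((330.6,183),(340,241)),((341,241.4),(396.6,232.4))):
    A,B=ray(p,a,.05),ray(p,b,.05); print("stirrer edge",np.degrees(np.arctan2(*(B-A)[[1,0]])),np.linalg.norm(B-A))
```

```text
top L [345.77 203.97] [0.5459, 0.0174]
[[238 238 237 237 238 238 238 238 237 237 238 237 239]
 [238 238 238 238 239 241 241 240 239 238 237 238 239]
 [238 238 239 241 230 210 187 229 241 239 238 238 239]
 [237 239 241 232 158 159 123 150 207 240 238 238 239]
 [238 239 242 172  96 117  95 129 132 242 239 238 239]
 [238 239 242 198 150 153 102 109  88 227 240 238 238]
 [238 239 241 216 170 172  92  79  70 238 240 238 238]
 [238 238 239 236 204 170  90  72 140 242 239 238 238]
 [239 238 239 240 237 220 184 222 233 241 239 238 238]
 [239 239 238 239 240 238 235 242 241 240 238 238 238]
 [239 239 239 238 239 240 239 239 239 239 239 239 238]]
top T [364.87 177.32] [0.6223, -0.0345]
top B [373.58 223.5 ] [0.4948, -0.0587]
top lid centre [0.558, -0.0467] R 0.0919 126
scene L [291.72 179.62] [0.5468, 0.0178]
[[202 221 219 220 219 219 219 220 219 219 219 220 218]
 [203 222 220 220 220 220 220 219 219 219 219 220 225]
 [200 221 219 221 222 221 222 221 221 220 220 221 223]
 [201 222 219 222 207 156 168 203 222 221 220 219 224]
 [203 222 221 210 143  92  87 113 182 222 220 221 224]
 [226 221 222 198  97  95  94 107 167 222 220 220 225]
 [223 220 221 219 180 129 142 188 226 221 220 221 219]
 [220 219 220 221 223 226 225 224 222 220 220 221 206]
 [219 220 219 219 220 220 221 220 219 221 219 223 204]
 [220 218 220 220 218 219 220 219 219 219 222 218 170]
 [218 219 219 220 219 219 219 219 219 219 222 205 121]]
scene T [270.91 191.45] [0.6196, -0.035]
scene lid centre [0.5591, -0.0464] R 0.092 179
stirrer edge -169.7797757862387 0.17505998429369868
stirrer edge -79.2145923165357 0.16649265767920915
```

Run:
```python
from h import *
import pickle; P=pickle.load(open("P.pkl","rb"))
def cross(l,th):
    i=np.where((l[:-1]-th)*(l[1:]-th)<0)[0]; return i+(th-l[i])/(l[i+1]-l[i])
def line(p,pts,z):
    pts=np.array(pts); ok=np.ones(len(pts),bool)
    for _ in range(4):
        vx,vy,x,y=cv2.fitLine(pts[ok].astype(np.float32),cv2.DIST_HUBER,0,.01,.01).ravel()
        d=abs((pts[:,0]-x)*vy-(pts[:,1]-y)*vx); ok=d<max(.35,2*np.median(d))
    A,B=[ray(p,(x+s*vx,y+s*vy),z) for s in(-25,25)]
    print(len(pts),ok.sum(),round(d[ok].std(),3),"yaw mod90 rad",round(float(np.arctan2(*(B-A)[[1,0]])%(np.pi/2)),4))
t=P["top"]; g=cv2.cvtColor(t["frame"],6).astype(float)
line(t,[(c[0]+320,v) for v in range(187,237) for c in[cross(g[v,320:350],130)] if len(c)],.08)
line(t,[(u,230+c[-1]) for u in range(344,394) for c in[cross(g[230:250,u],130)] if len(c)],.05)
s=P["scene"]; g=cv2.cvtColor(s["frame"],6).astype(float)
for u in range(310,330,0+20): pass
line(s,[(350+c[-1]-50,v) for v in range(190,216) for c in[cross(g[v,300:380],130)] if len(c)],.08)
line(s,[(u,200+c[-1]) for u in range(252,300) for c in[cross(g[200:235,u],110)] if len(c)],.03)
```

```text
50 50 0.039 yaw mod90 rad 0.1935
50 50 0.067 yaw mod90 rad 0.1919
26 22 1.653 yaw mod90 rad 0.8978
45 26 0.101 yaw mod90 rad 0.1891
```

>>> carry_out --increments '[{"translation": [0.035,-0.001,-0.01],"turn": [0,0,-0.0565],"gripper": 1},{"translation": [0.07,-0.004,-0.02],"turn": [0,0,-0.113],"gripper": 1},{"translation": [0.105,-0.009,-0.03],"turn": [0,0,-0.17],"gripper": 1},{"translation": [0.139,-0.016,-0.03],"turn": [0,0,-0.226],"gripper": 1},{"translation": [0.173,-0.0246,-0.03],"turn": [0,0,-0.283],"gripper": 1}]' --grip_force 80

```text
clock: 1.22
eef_pos: [0.3468, -0.5203, 0.2622]
eef_rot: [[0.831, 0.557, 0.001], [0.557, -0.831, -0.001], [0.0, 0.002, -1.0]]
ft_force: [-0.1, -1.0, -0.2]
grip_width: 1.001
```

>>> carry_out --increments '[{"translation": [0.035,-0.001,0],"turn": [0,0,-0.0565],"gripper": 1},{"translation": [0.07,-0.004,0],"turn": [0,0,-0.113],"gripper": 1},{"translation": [0.105,-0.009,0],"turn": [0,0,-0.17],"gripper": 1},{"translation": [0.139,-0.016,0],"turn": [0,0,-0.226],"gripper": 1},{"translation": [0.173,-0.0246,0],"turn": [0,0,-0.283],"gripper": 1}]'

```text
clock: 1.63
eef_pos: [0.478, -0.4025, 0.2622]
eef_rot: [[0.64, 0.768, 0.001], [0.768, -0.64, -0.002], [-0.0, 0.002, -1.0]]
ft_force: [0.6, -0.6, -0.4]
grip_width: 0.996
```

>>> carry_out --increments '[{"translation": [0.035,-0.001,0],"turn": [0,0,-0.0565],"gripper": 1},{"translation": [0.07,-0.004,0],"turn": [0,0,-0.113],"gripper": 1},{"translation": [0.105,-0.009,0],"turn": [0,0,-0.17],"gripper": 1},{"translation": [0.139,-0.016,0],"turn": [0,0,-0.226],"gripper": 1},{"translation": [0.173,-0.0246,0],"turn": [0,0,-0.283],"gripper": 1}]'

```text
clock: 2.05
eef_pos: [0.5706, -0.2524, 0.2621]
eef_rot: [[0.398, 0.917, 0.001], [0.917, -0.398, -0.002], [-0.001, 0.002, -1.0]]
ft_force: [0.5, 0.0, -0.3]
grip_width: 1.001
```

>>> carry_out --increments '[{"translation": [0.035,-0.001,0],"turn": [0,0,-0.0565],"gripper": 1},{"translation": [0.07,-0.004,0],"turn": [0,0,-0.113],"gripper": 1},{"translation": [0.105,-0.009,0],"turn": [0,0,-0.17],"gripper": 1},{"translation": [0.139,-0.016,0],"turn": [0,0,-0.226],"gripper": 1},{"translation": [0.173,-0.0246,0],"turn": [0,0,-0.283],"gripper": 1}]'

```text
clock: 2.47
eef_pos: [0.6172, -0.0824, 0.2618]
eef_rot: [[0.124, 0.992, 0.002], [0.992, -0.124, -0.002], [-0.002, 0.002, -1.0]]
ft_force: [1.2, 0.3, -0.3]
grip_width: 0.999
```

>>> carry_out --increments '[{"translation": [0.035,-0.001,0],"turn": [0,0,-0.0565],"gripper": 1},{"translation": [0.07,-0.004,0],"turn": [0,0,-0.113],"gripper": 1},{"translation": [0.105,-0.009,0],"turn": [0,0,-0.17],"gripper": 1},{"translation": [0.139,-0.016,0],"turn": [0,0,-0.226],"gripper": 1},{"translation": [0.173,-0.0246,0],"turn": [0,0,-0.283],"gripper": 1}]'

```text
clock: 2.88
eef_pos: [0.6141, 0.0938, 0.2615]
eef_rot: [[-0.161, 0.987, 0.002], [0.987, 0.161, -0.002], [-0.002, 0.001, -1.0]]
ft_force: [0.6, 0.0, 0.6]
grip_width: 0.999
```

>>> carry_out --increments '[{"translation": [0.034,-0.006,0.008],"turn": [0,0,-0.112],"gripper": 1},{"translation": [0.068,-0.012,0.016],"turn": [0,0,-0.224],"gripper": 1},{"translation": [0.102,-0.0174,0.024],"turn": [0,0,-0.336],"gripper": 1},{"translation": [0.136,-0.0232,0.032],"turn": [0,0,-0.448],"gripper": 1},{"translation": [0.17,-0.029,0.04],"turn": [0,0,-0.559],"gripper": 1}]'

```text
clock: 3.3
eef_pos: [0.5576, 0.2582, 0.2209]
eef_rot: [[-0.664, 0.748, 0.002], [0.748, 0.664, -0.002], [-0.003, 0.0, -1.0]]
ft_force: [0.5, 0.4, -0.6]
grip_width: 0.997
```

>>> carry_out --increments '[{"translation": [0,0,0.0],"turn": [0,0,0],"gripper": 1}]'

```text
clock: 3.38
eef_pos: [0.5526, 0.2661, 0.2197]
eef_rot: [[-0.676, 0.737, -0.001], [0.737, 0.676, 0.001], [0.002, 0.0, -1.0]]
ft_force: [-2.3, 0.9, 0.1]
grip_width: 0.997
```

>>> carry_out --increments '[{"translation": [0.0105,0.0,0.02],"turn": [0,0,0.02],"gripper": 1},{"translation": [-0.0105,0.0,0.04],"turn": [0,0,0.02],"gripper": 1},{"translation": [-0.0105,-0.0023,0.05],"turn": [0,0,0.02],"gripper": 1},{"translation": [-0.0105,-0.0023,0.05],"turn": [0,0,0.02],"gripper": 1}]'

```text
clock: 3.72
eef_pos: [0.5573, 0.2543, 0.1668]
eef_rot: [[-0.659, 0.752, -0.005], [0.752, 0.659, -0.002], [0.002, -0.005, -1.0]]
ft_force: [-0.4, -0.3, -0.8]
grip_width: 1.002
```

Run:
```python
from h import *
p=telemetry.observe(); print(p["eef_pos"],p["eef_rot"],p["joint_positions"])
```

```text
[0.55734004 0.25430575 0.1667739 ] [[-0.65914834  0.75199374 -0.00537378]
 [ 0.75200907  0.65915105 -0.00150045]
 [ 0.00241381 -0.00503015 -0.99998444]] [  0.92999916  27.87097993 -39.60230675  84.24470565  17.88885769
  74.64259709   1.00517761]
```

>>> carry_out --increments '[{"translation": [0.001,0.002,0.015],"turn": [-0.005,-0.002,0],"gripper": 1},{"translation": [0.0013,0.002,0.03],"turn": [-0.005,-0.002,0],"gripper": 1},{"translation": [0.0013,0.002,0.043],"turn": [-0.005,-0.002,0],"gripper": 1},{"translation": [0.0013,0.002,0.052],"turn": [-0.005,-0.002,0],"gripper": 1},{"translation": [0.0013,0.002,0.054],"turn": [-0.005,-0.002,0],"gripper": 1}]'

```text
clock: 4.13
eef_pos: [0.5571, 0.2561, 0.1115]
eef_rot: [[-0.659, 0.752, -0.002], [0.752, 0.659, -0.0], [0.001, -0.002, -1.0]]
ft_force: [-0.1, -0.5, -0.2]
grip_width: 0.999
```

>>> carry_out --increments '[{"translation": [0,0,0],"turn": [0,0,0],"gripper": 1},{"translation": [0,0,0],"turn": [0,0,0],"gripper": 1}]'

```text
clock: 4.3
eef_pos: [0.5573, 0.2562, 0.1121]
eef_rot: [[-0.659, 0.752, -0.002], [0.752, 0.659, -0.0], [0.001, -0.001, -1.0]]
ft_force: [0.0, -0.1, 0.7]
grip_width: 0.997
```

Run:
```python
from h import *
p=telemetry.observe(); print(p["eef_pos"],p["eef_rot"],p["ft_force"],p["grip_width"])
```

```text
[0.55727983 0.25623258 0.11206109] [[-6.58689877e-01  7.52412570e-01 -1.72350374e-03]
 [ 7.52413941e-01  6.58690520e-01 -2.43019908e-04]
 [ 9.52404344e-04 -1.45686300e-03 -9.99998485e-01]] [ 0.04999387 -0.06778632  0.72392447] 0.9971170425772379
```

>>> carry_out --increments '[{"translation": [0.0,0.0,0],"turn": [0,0,0],"gripper": 0.4},{"translation": [0,0,0],"turn": [0,0,0],"gripper": 0},{"translation": [0,0,0],"turn": [0,0,0],"gripper": 0},{"translation": [0,0,0],"turn": [0,0,0],"gripper": 0},{"translation": [0,0,0],"turn": [0,0,0],"gripper": 0}]' --grip_force 80

```text
clock: 4.72
eef_pos: [0.5574, 0.2563, 0.1123]
eef_rot: [[-0.659, 0.752, -0.001], [0.752, 0.659, -0.0], [0.001, -0.001, -1.0]]
ft_force: [-0.0, 1.0, 1.0]
grip_width: 0.303
```

>>> carry_out --increments '[{"translation": [0,0,0],"turn": [0,0,0],"gripper": 0},{"translation": [0,0,0],"turn": [0,0,0],"gripper": 0},{"translation": [0,0,0],"turn": [0,0,0],"gripper": 0},{"translation": [0,0,0],"turn": [0,0,0],"gripper": 0}]'

```text
clock: 5.05
eef_pos: [0.5573, 0.2563, 0.1124]
eef_rot: [[-0.659, 0.752, -0.001], [0.752, 0.659, -0.0], [0.001, -0.001, -1.0]]
ft_force: [-0.2, -0.7, 2.5]
grip_width: 0.247
```

>>> carry_out --increments '[{"translation": [0,0,-0.02],"turn": [0,0,0],"gripper": 0},{"translation": [0,0,-0.05],"turn": [0,0,0],"gripper": 0},{"translation": [0,0,-0.085],"turn": [0,0,0],"gripper": 0},{"translation": [0,0,-0.125],"turn": [0,0,0],"gripper": 0},{"translation": [0,0,-0.155],"turn": [0,0,0],"gripper": 0}]'

```text
clock: 5.47
eef_pos: [0.5574, 0.2564, 0.2697]
eef_rot: [[-0.659, 0.752, -0.001], [0.752, 0.659, 0.0], [0.001, -0.001, -1.0]]
ft_force: [0.6, 1.2, -4.2]
grip_width: 0.247
```

>>> carry_out --increments '[{"translation": [0,0,0],"turn": [0,0,0],"gripper": 0},{"translation": [0,0,0],"turn": [0,0,0],"gripper": 0}]'

```text
clock: 5.63
eef_pos: [0.5579, 0.257, 0.2712]
eef_rot: [[-0.659, 0.752, 0.002], [0.752, 0.659, 0.002], [-0.0, 0.002, -1.0]]
ft_force: [0.3, -1.3, -5.6]
grip_width: 0.25
```

Run:
```python
from fitpin import *
s=telemetry.observe(); print(s["eef_pos"],s["eef_rot"],s["ft_force"],s["grip_width"])
E=s["eef_pos"]; zc=E[2]-.0174
for n in("top","scene"):
    p=read_camera(n); c=proj(p,[E[0],E[1],zc+.02])[0].astype(int); b=(c[0]-25,c[1]-22,50,45); print(n); fit(p,E[:2],zc,b,[.72])
```

```text
[0.55790736 0.256961   0.27118006] [[-6.58934614e-01  7.52197872e-01  1.88008161e-03]
 [ 7.52200220e-01  6.58932753e-01  1.56722035e-03]
 [-5.99875407e-05  2.44689353e-03 -9.99997005e-01]] [ 0.31886967 -1.34785192 -5.64289614] 0.24993424315050913
top
[5.640000e-01 2.589000e-01 5.569000e-01 2.975461e+02]
scene
[  0.5613   0.2569   0.7327 166.9357]
```

>>> carry_out --increments '[{"translation": [-0.02,-0.019,0],"turn": [0,0,0.09],"gripper": 0},{"translation": [-0.045,-0.043,0],"turn": [0,0,0.2],"gripper": 0},{"translation": [-0.07,-0.067,0],"turn": [0,0,0.31],"gripper": 0},{"translation": [-0.092,-0.089,0],"turn": [0,0,0.42],"gripper": 0},{"translation": [-0.11,-0.106,0],"turn": [0,0,0.53],"gripper": 0}]'

```text
clock: 6.15
eef_pos: [0.5484, 0.0993, 0.2649]
eef_rot: [[-0.18, 0.984, -0.008], [0.984, 0.18, -0.003], [-0.002, -0.009, -1.0]]
ft_force: [1.3, 0.2, -4.6]
grip_width: 0.252
```

>>> carry_out --increments '[{"translation": [0,0,0],"turn": [0,0,0],"gripper": 0},{"translation": [0,0,0],"turn": [0,0,0],"gripper": 0}]'

```text
clock: 6.32
eef_pos: [0.5475, 0.0957, 0.262]
eef_rot: [[-0.175, 0.984, -0.013], [0.985, 0.175, -0.005], [-0.003, -0.014, -1.0]]
ft_force: [0.1, -0.3, -5.5]
grip_width: 0.249
```

```bash
cat >> h.py <<'E'
def go(x,y,z,yaw=10.9):
    from scipy.spatial.transform import Rotation as Ro
    s=telemetry.observe(); R=np.array(s["eef_rot"]); a=np.radians(yaw)
    T=np.array([[-np.sin(a),np.cos(a),0],[np.cos(a),np.sin(a),0],[0,0,-1]])
    print("t",s["clock"],"pos",rp(s["eef_pos"]),"tip z",round(s["eef_pos"][2]-.0984,4),"F",np.round(s["ft_force"],1),"M",np.round(s["moment"],2),"w",round(s["grip_width"],3))
    print("shift",rp(R.T@(np.array([x,y,z])-s["eef_pos"])),"turn",rp(Ro.from_matrix(R.T@T).as_rotvec()))
E
python3 -c "
from h import *
go(.5464,.0173,.265)"
```

```text
t 6.3167 pos [0.5475, 0.0957, 0.262] tip z 0.1636 F [ 0.1 -0.3 -5.5] M [0.13 0.04 0.  ] w 0.249
shift [-0.077, -0.0149, -0.0026] turn [-0.0138, 0.0027, -0.0144]
```

>>> carry_out --increments '[{"translation": [-0.02,-0.004,-0.003],"turn": [-0.005,0.001,-0.005],"gripper": 0},{"translation": [-0.04,-0.008,-0.003],"turn": [-0.01,0.002,-0.01],"gripper": 0},{"translation": [-0.06,-0.0115,-0.003],"turn": [-0.014,0.003,-0.014],"gripper": 0},{"translation": [-0.073,-0.014,-0.003],"turn": [-0.014,0.003,-0.014],"gripper": 0},{"translation": [-0.077,-0.015,-0.003],"turn": [-0.014,0.003,-0.014],"gripper": 0}]'

```text
clock: 6.73
eef_pos: [0.5457, 0.0155, 0.2637]
eef_rot: [[-0.188, 0.982, -0.003], [0.982, 0.188, -0.0], [0.0, -0.003, -1.0]]
ft_force: [-0.0, -0.2, -4.4]
grip_width: 0.245
```

>>> carry_out --increments '[{"translation": [0,0,0],"turn": [0,0,0],"gripper": 0},{"translation": [0,0,0],"turn": [0,0,0],"gripper": 0}]'

```text
clock: 6.9
eef_pos: [0.5452, 0.0169, 0.2625]
eef_rot: [[-0.19, 0.982, -0.005], [0.982, 0.19, 0.0], [0.001, -0.005, -1.0]]
ft_force: [0.7, -0.1, -4.3]
grip_width: 0.247
```

```bash
python3 -c "
from h import *
go(.5464,.0173,.252)
for n in('top','scene'):
    p=read_camera(n); cv2.imwrite('pics/'+n+'2.png',p['frame'])
    print(n,proj(p,[.5464,.0173,.145]))
    E=telemetry.observe()['eef_pos']; print(proj(p,[E[0],E[1],E[2]-.0984]))
a=cv2.imread('pics/top2.png')[160:230,310:390];b=cv2.imread('pics/scene2.png')[130:200,255:335]
cv2.imwrite('pics/c4.png',np.hstack([cv2.resize(i,(400,350),interpolation=cv2.INTER_CUBIC) for i in(a,b)]))
"
```

```text
t 6.9 pos [0.5452, 0.0169, 0.2625] tip z 0.1641 F [ 0.7 -0.1 -4.3] M [ 0.04  0.05 -0.07] w 0.247
shift [0.0002, 0.0013, 0.0105] turn [-0.0046, -0.0014, 0.0011]
top [[345.80229999 203.79272457]]
[[346.53448297 202.95723986]]
scene [[291.62082313 179.51172503]]
[[291.52571799 175.58441238]]
```

View pics/c4.png

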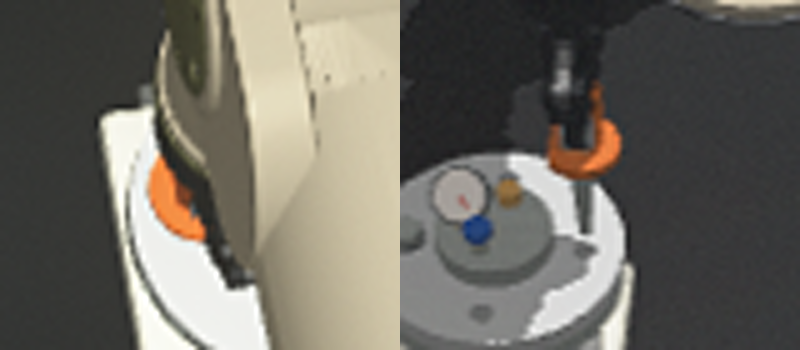

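>>> carry_out --increments '[{"translation": [0.0,0.0013,0.005],"turn": [-0.0046,-0.0014,0.001],"gripper": 0},{"translation": [0.0,0.0013,0.01],"turn": [-0.0046,-0.0014,0.001],"gripper": 0},{"translation": [0.0,0.0013,0.013],"turn": [-0.0046,-0.0014,0.001],"gripper": 0},{"translation": [0.0,0.0013,0.014],"turn": [-0.0046,-0.0014,0.001],"gripper": 0},{"translation": [0.0,0.0013,0.014],"turn": [-0.0046,-0.0014,0.001],"gripper": 0}]'

```text
clock: 7.42
eef_pos: [0.5464, 0.0178, 0.2486]
eef_rot: [[-0.19, 0.982, 0.0], [0.982, 0.19, 0.0], [0.0, 0.0, -1.0]]
ft_force: [0.1, -0.5, -3.7]
grip_width: 0.247
```

```bash
python3 -c "
from h import *
go(.5464,.0173,.239)"
```

```text
t 7.4167 pos [0.5464, 0.0178, 0.2486] tip z 0.1502 F [ 0.1 -0.5 -3.7] M [-0.01  0.01 -0.02] w 0.247
shift [-0.0005, -0.0001, 0.0096] turn [0.0002, -0.0001, 0.0012]
```

Now lower gently through the lid's hole.

>>> carry_out --increments '[{"translation": [-0.0005,0,0.002],"turn": [0,0,0],"gripper": 0},{"translation": [-0.0005,0,0.004],"turn": [0,0,0],"gripper": 0},{"translation": [-0.0005,0,0.006],"turn": [0,0,0],"gripper": 0},{"translation": [-0.0005,0,0.008],"turn": [0,0,0],"gripper": 0},{"translation": [-0.0005,0,0.009],"turn": [0,0,0],"gripper": 0}]'

```text
clock: 7.83
eef_pos: [0.5464, 0.0173, 0.2392]
eef_rot: [[-0.19, 0.982, -0.0], [0.982, 0.19, 0.0], [0.0, -0.0, -1.0]]
ft_force: [0.1, -0.7, -4.3]
grip_width: 0.252
```

```bash
python3 -c "
from h import *
go(.5464,.0173,.230)"
```

```text
t 7.8333 pos [0.5464, 0.0173, 0.2392] tip z 0.1408 F [ 0.1 -0.7 -4.3] M [ 0.02  0.   -0.03] w 0.252
shift [0.0, -0.0, 0.0092] turn [-0.0001, -0.0001, 0.0012]
```

>>> carry_out --increments '[{"translation": [0,0,0.002],"turn": [0,0,0],"gripper": 0},{"translation": [0,0,0.004],"turn": [0,0,0],"gripper": 0},{"translation": [0,0,0.006],"turn": [0,0,0],"gripper": 0},{"translation": [0,0,0.008],"turn": [0,0,0],"gripper": 0},{"translation": [0,0,0.009],"turn": [0,0,0],"gripper": 0}]'

```text
clock: 8.25
eef_pos: [0.5463, 0.0172, 0.2298]
eef_rot: [[-0.19, 0.982, -0.001], [0.982, 0.19, 0.0], [0.0, -0.001, -1.0]]
ft_force: [0.6, -0.2, -4.2]
grip_width: 0.251
```

>>> carry_out --increments '[{"translation": [0,0,0.001],"turn": [0,0,0],"gripper": 0},{"translation": [0,0,0.002],"turn": [0,0,0],"gripper": 0},{"translation": [0,0,0.003],"turn": [0,0,0],"gripper": 0},{"translation": [0,0,0.004],"turn": [0,0,0],"gripper": 0}]'

```text
clock: 8.58
eef_pos: [0.5463, 0.0172, 0.2258]
eef_rot: [[-0.19, 0.982, -0.0], [0.982, 0.19, 0.0], [0.0, -0.0, -1.0]]
ft_force: [-0.1, 1.2, -4.2]
grip_width: 0.245
```

```bash
python3 -c "
from h import *
go(.5464,.0173,.224)"
```

```text
t 8.5833 pos [0.5463, 0.0172, 0.2258] tip z 0.1274 F [-0.1  1.2 -4.2] M [ 0.01 -0.02  0.01] w 0.245
shift [0.0, 0.0001, 0.0018] turn [-0.0005, -0.0002, 0.0011]
```

>>> carry_out --increments '[{"translation": [0,0,0.001],"turn": [0,0,0],"gripper": 0},{"translation": [0,0,0.002],"turn": [0,0,0],"gripper": 0},{"translation": [0,0,0.003],"turn": [0,0,0],"gripper": 0},{"translation": [0,0,0.004],"turn": [0,0,0],"gripper": 0}]'

```text
clock: 8.92
eef_pos: [0.5464, 0.0173, 0.2217]
eef_rot: [[-0.19, 0.982, -0.0], [0.982, 0.19, 0.0], [0.0, -0.0, -1.0]]
ft_force: [0.4, 1.5, -4.1]
grip_width: 0.248
```

```bash
python3 -c "
from h import *
go(.5464,.0173,.216)"
```

```text
t 8.9167 pos [0.5464, 0.0173, 0.2217] tip z 0.1233 F [ 0.4  1.5 -4.1] M [ 0.05  0.02 -0.08] w 0.248
shift [0.0, 0.0, 0.0057] turn [-0.0003, -0.0002, 0.0011]
```

>>> carry_out --increments '[{"translation": [0,0,0.0015],"turn": [0,0,0],"gripper": 0},{"translation": [0,0,0.003],"turn": [0,0,0],"gripper": 0},{"translation": [0,0,0.0045],"turn": [0,0,0],"gripper": 0},{"translation": [0,0,0.006],"turn": [0,0,0],"gripper": 0},{"translation": [0,0,0.007],"turn": [0,0,0],"gripper": 0}]'

```text
clock: 9.33
eef_pos: [0.5463, 0.0173, 0.2145]
eef_rot: [[-0.19, 0.982, -0.001], [0.982, 0.19, 0.0], [0.0, -0.001, -1.0]]
ft_force: [-0.3, -0.4, -4.7]
grip_width: 0.248
```

```bash
python3 -c "
from h import *
go(.5464,.0173,.208)"
```

```text
t 9.3333 pos [0.5463, 0.0173, 0.2145] tip z 0.1161 F [-0.3 -0.4 -4.7] M [-0.02 -0.02  0.01] w 0.248
shift [0.0, 0.0001, 0.0065] turn [-0.0006, -0.0002, 0.0011]
```

>>> carry_out --increments '[{"translation": [0,0,0.0015],"turn": [0,0,0],"gripper": 0},{"translation": [0,0,0.003],"turn": [0,0,0],"gripper": 0},{"translation": [0,0,0.0045],"turn": [0,0,0],"gripper": 0},{"translation": [0,0,0.006],"turn": [0,0,0],"gripper": 0},{"translation": [0,0,0.007],"turn": [0,0,0],"gripper": 0}]'

```text
clock: 9.75
eef_pos: [0.5462, 0.0172, 0.2072]
eef_rot: [[-0.19, 0.982, -0.001], [0.982, 0.19, 0.0], [0.0, -0.001, -1.0]]
ft_force: [0.1, -0.1, -4.5]
grip_width: 0.246
```

```bash
python3 -c "
from h import *
go(.5464,.0173,.200)"
```

```text
t 9.75 pos [0.5462, 0.0172, 0.2072] tip z 0.1088 F [ 0.1 -0.1 -4.5] M [-0.05 -0.01 -0.03] w 0.246
shift [0.0, 0.0002, 0.0072] turn [-0.0008, -0.0003, 0.0011]
```

>>> carry_out --increments '[{"translation": [0,0,0.0015],"turn": [-0.0008,0,0],"gripper": 0},{"translation": [0,0,0.003],"turn": [-0.0008,0,0],"gripper": 0},{"translation": [0,0,0.0045],"turn": [-0.0008,0,0],"gripper": 0},{"translation": [0,0,0.006],"turn": [-0.0008,0,0],"gripper": 0},{"translation": [0,0,0.007],"turn": [-0.0008,0,0],"gripper": 0}]'

```text
clock: 10.17
eef_pos: [0.546, 0.0171, 0.1999]
eef_rot: [[-0.19, 0.982, -0.001], [0.982, 0.19, 0.0], [0.0, -0.001, -1.0]]
ft_force: [-1.1, -0.3, -3.3]
grip_width: 0.249
```

```bash
python3 -c "
from h import *
go(.5464,.0173,.193)"
```

```text
t 10.1667 pos [0.546, 0.0171, 0.1999] tip z 0.1015 F [-1.1 -0.3 -3.3] M [-0.16  0.37  0.01] w 0.249
shift [0.0001, 0.0005, 0.0069] turn [-0.0006, -0.0002, 0.001]
```

>>> carry_out --increments '[{"translation": [0,-0.0002,0.001],"turn": [0,0,0],"gripper": 0},{"translation": [0,-0.0004,0.002],"turn": [0,0,0],"gripper": 0},{"translation": [0,-0.0004,0.003],"turn": [0,0,0],"gripper": 0}]'

```text
clock: 10.42
eef_pos: [0.5456, 0.017, 0.1969]
eef_rot: [[-0.19, 0.982, -0.0], [0.982, 0.19, 0.0], [0.0, -0.0, -1.0]]
ft_force: [-0.6, -0.5, -3.2]
grip_width: 0.246
```

```bash
python3 -c "
from h import *
go(.5464,.0173,.193)"
```

```text
t 10.4167 pos [0.5456, 0.017, 0.1969] tip z 0.0985 F [-0.6 -0.5 -3.2] M [-0.04  0.08 -0.02] w 0.246
shift [0.0001, 0.0008, 0.0039] turn [-0.0004, -0.0002, 0.001]
```

>>> carry_out --increments '[{"translation": [0,-0.0002,0.001],"turn": [0,0,0],"gripper": 0},{"translation": [0,-0.0003,0.002],"turn": [0,0,0],"gripper": 0},{"translation": [0,-0.0004,0.003],"turn": [0,0,0],"gripper": 0},{"translation": [0,-0.0004,0.004],"turn": [0,0,0],"gripper": 0}]'

```text
clock: 10.75
eef_pos: [0.5453, 0.017, 0.1928]
eef_rot: [[-0.19, 0.982, -0.0], [0.982, 0.19, 0.0], [0.0, -0.0, -1.0]]
ft_force: [0.6, 0.2, -3.8]
grip_width: 0.252
```

```bash
python3 -c "
from h import *
go(.5464,.0173,.188)"
```

```text
t 10.75 pos [0.5453, 0.017, 0.1928] tip z 0.0944 F [ 0.6  0.2 -3.8] M [-0.   -0.03  0.05] w 0.252
shift [0.0001, 0.0011, 0.0048] turn [-0.0002, -0.0002, 0.001]
```

>>> carry_out --increments '[{"translation": [0,0,0.001],"turn": [0,0,0],"gripper": 0},{"translation": [0,0,0.002],"turn": [0,0,0],"gripper": 0},{"translation": [0,0,0.003],"turn": [0,0,0],"gripper": 0},{"translation": [0,0,0.004],"turn": [0,0,0],"gripper": 0}]'

```text
clock: 11.08
eef_pos: [0.5452, 0.017, 0.1887]
eef_rot: [[-0.19, 0.982, -0.0], [0.982, 0.19, 0.0], [0.0, -0.0, -1.0]]
ft_force: [-0.0, -0.3, -3.3]
grip_width: 0.251
```

```bash
python3 -c "
from h import *
go(.5464,.0173,.184)"
```

```text
t 11.0833 pos [0.5452, 0.017, 0.1887] tip z 0.0903 F [-0.  -0.3 -3.3] M [-0.14  0.15 -0.03] w 0.251
shift [0.0001, 0.0012, 0.0047] turn [-0.0004, -0.0002, 0.001]
```

>>> carry_out --increments '[{"translation": [0,-0.0002,0.001],"turn": [0,0,0],"gripper": 0},{"translation": [0,-0.0002,0.002],"turn": [0,0,0],"gripper": 0},{"translation": [0,-0.0002,0.003],"turn": [0,0,0],"gripper": 0},{"translation": [0,-0.0002,0.004],"turn": [0,0,0],"gripper": 0},{"translation": [0,-0.0002,0.005],"turn": [0,0,0],"gripper": 0}]'

```text
clock: 11.5
eef_pos: [0.5449, 0.0169, 0.1835]
eef_rot: [[-0.19, 0.982, -0.001], [0.982, 0.19, 0.0], [0.0, -0.001, -1.0]]
ft_force: [-0.6, 0.7, -4.0]
grip_width: 0.253
```

```bash
python3 -c "
from h import *
go(.5464,.0173,.179)"
```

```text
t 11.5 pos [0.5449, 0.0169, 0.1835] tip z 0.0851 F [-0.6  0.7 -4. ] M [-0.09  0.27 -0.01] w 0.253
shift [0.0001, 0.0016, 0.0045] turn [-0.0007, -0.0001, 0.001]
```

>>> carry_out --increments '[{"translation": [0,-0.0002,0.001],"turn": [0,0,0],"gripper": 0},{"translation": [0,-0.0003,0.002],"turn": [0,0,0],"gripper": 0},{"translation": [0,-0.0003,0.003],"turn": [0,0,0],"gripper": 0},{"translation": [0,-0.0003,0.004],"turn": [0,0,0],"gripper": 0},{"translation": [0,-0.0003,0.005],"turn": [0,0,0],"gripper": 0}]'

```text
clock: 11.92
eef_pos: [0.5447, 0.0167, 0.1785]
eef_rot: [[-0.19, 0.982, -0.0], [0.982, 0.19, -0.0], [0.0, -0.0, -1.0]]
ft_force: [0.1, 0.1, -4.2]
grip_width: 0.249
```

```bash
python3 -c "
from h import *
go(.5464,.0173,.173)"
```

```text
t 11.9167 pos [0.5447, 0.0167, 0.1785] tip z 0.0801 F [ 0.1  0.1 -4.2] M [-0.11 -0.05 -0.01] w 0.249
shift [0.0002, 0.0018, 0.0055] turn [-0.0004, -0.0001, 0.0008]
```

>>> carry_out --increments '[{"translation": [0,0,0.0015],"turn": [0,0,0],"gripper": 0},{"translation": [0,0,0.003],"turn": [0,0,0],"gripper": 0},{"translation": [0,0,0.0045],"turn": [0,0,0],"gripper": 0},{"translation": [0,0,0.006],"turn": [0,0,0],"gripper": 0},{"translation": [0,0,0.007],"turn": [0,0,0],"gripper": 0}]'

```text
clock: 12.33
eef_pos: [0.5447, 0.0167, 0.1713]
eef_rot: [[-0.19, 0.982, -0.001], [0.982, 0.19, -0.0], [0.0, -0.001, -1.0]]
ft_force: [-0.9, -0.4, -3.1]
grip_width: 0.245
```

```bash
python3 -c "
from h import *
go(.5464,.0173,.164)"
```

```text
t 12.3333 pos [0.5447, 0.0167, 0.1713] tip z 0.0729 F [-0.9 -0.4 -3.1] M [-0.11  0.03  0.  ] w 0.245
shift [0.0002, 0.0018, 0.0073] turn [-0.0005, -0.0, 0.0009]
```

>>> carry_out --increments '[{"translation": [0,0,0.0015],"turn": [-0.0005,0,0],"gripper": 0},{"translation": [0,0,0.003],"turn": [-0.0005,0,0],"gripper": 0},{"translation": [0,0,0.0045],"turn": [-0.0005,0,0],"gripper": 0},{"translation": [0,0,0.006],"turn": [-0.0005,0,0],"gripper": 0},{"translation": [0,0,0.007],"turn": [-0.0005,0,0],"gripper": 0}]'

```text
clock: 12.75
eef_pos: [0.5447, 0.0167, 0.1641]
eef_rot: [[-0.19, 0.982, -0.0], [0.982, 0.19, 0.0], [0.0, -0.0, -1.0]]
ft_force: [-1.5, -0.5, -3.6]
grip_width: 0.25
```

>>> carry_out --increments '[{"translation": [0,0,0.0007],"turn": [0,0,0],"gripper": 0},{"translation": [0,0,0.0014],"turn": [0,0,0],"gripper": 0}]'

```text
clock: 12.92
eef_pos: [0.5446, 0.0167, 0.1625]
eef_rot: [[-0.19, 0.982, -0.0], [0.982, 0.19, 0.0], [0.0, -0.0, -1.0]]
ft_force: [-0.6, 0.0, -3.1]
grip_width: 0.246
```

```bash
python3 -c "
from h import *
go(.5464,.0173,.162)"
```

```text
t 12.9167 pos [0.5446, 0.0167, 0.1625] tip z 0.0641 F [-0.6  0.  -3.1] M [-0.15  0.13  0.01] w 0.246
shift [0.0003, 0.0018, 0.0005] turn [-0.0002, -0.0001, 0.0008]
```

>>> carry_out --increments '[{"translation": [0,-0.0002,0.0005],"turn": [0,0,0],"gripper": 0},{"translation": [0,-0.0002,0.001],"turn": [0,0,0],"gripper": 0},{"translation": [0,-0.0002,0.0015],"turn": [0,0,0],"gripper": 0}]'

```text
clock: 13.17
eef_pos: [0.5446, 0.0167, 0.1623]
eef_rot: [[-0.19, 0.982, 0.001], [0.982, 0.19, -0.0], [-0.0, 0.001, -1.0]]
ft_force: [-6.4, -1.9, 10.0]
grip_width: 0.249
```

```bash
python3 -c "
from h import *
go(.5464,.0173,.161)"
```

```text
t 13.1667 pos [0.5446, 0.0167, 0.1623] tip z 0.0639 F [-6.4 -1.9 10. ] M [-0.31  1.42 -0.06] w 0.249
shift [0.0003, 0.0018, 0.0013] turn [0.0006, 0.0005, 0.0008]
```

>>> carry_out --increments '[{"translation": [0,-0.0002,0.0003],"turn": [0,0,0],"gripper": 0},{"translation": [0,-0.0002,0.0003],"turn": [0,0,0],"gripper": 0.4},{"translation": [0,-0.0002,0.0002],"turn": [0,0,0],"gripper": 0.7},{"translation": [0,-0.0002,0],"turn": [0,0,0],"gripper": 0.9},{"translation": [0,-0.0002,0],"turn": [0,0,0],"gripper": 0.9}]'

```text
clock: 13.58
eef_pos: [0.5447, 0.0168, 0.1625]
eef_rot: [[-0.19, 0.982, 0.001], [0.982, 0.19, -0.0], [-0.0, 0.001, -1.0]]
ft_force: [-0.0, -0.0, -0.4]
grip_width: 0.801
```

>>> carry_out --increments '[{"translation": [0,0,0],"turn": [0,0,0],"gripper": 0.9},{"translation": [0,0,0],"turn": [0,0,0],"gripper": 0.9},{"translation": [0,0,0],"turn": [0,0,0],"gripper": 0.9}]'

```text
clock: 13.83
eef_pos: [0.5448, 0.0169, 0.1625]
eef_rot: [[-0.19, 0.982, 0.001], [0.982, 0.19, -0.0], [-0.0, 0.001, -1.0]]
ft_force: [0.4, -0.4, 0.4]
grip_width: 0.898
```

```bash
python3 -c "
from h import *
go(.5464,.0173,.25)"
```

```text
t 13.8333 pos [0.5448, 0.0169, 0.1625] tip z 0.0641 F [ 0.4 -0.4  0.4] M [ 0.03  0.02 -0.08] w 0.898
shift [0.0001, 0.0018, -0.0875] turn [0.0014, 0.0003, 0.001]
```

>>> carry_out --increments '[{"translation": [0,0,-0.015],"turn": [0,0,0],"gripper": 0.9},{"translation": [0,0,-0.04],"turn": [0,0,0],"gripper": 0.9},{"translation": [0,0,-0.07],"turn": [0,0,0],"gripper": 0.9},{"translation": [0,0,-0.1],"turn": [0,0,0],"gripper": 0.9},{"translation": [0,0,-0.12],"turn": [0,0,0],"gripper": 0.9}]'

```text
clock: 14.25
eef_pos: [0.5451, 0.0171, 0.2855]
eef_rot: [[-0.19, 0.982, 0.004], [0.982, 0.19, -0.0], [-0.001, 0.004, -1.0]]
ft_force: [1.7, -0.1, 0.9]
grip_width: 0.899
```

>>> carry_out --increments '[{"translation": [0.03,0,0],"turn": [0,0,0],"gripper": 0.9},{"translation": [0.07,0,0],"turn": [0,0,0],"gripper": 0.9},{"translation": [0.11,0,0],"turn": [0,0,0],"gripper": 0.9},{"translation": [0.15,0,0],"turn": [0,0,0],"gripper": 0.9},{"translation": [0.18,0,0],"turn": [0,0,0],"gripper": 0.9}]'

```text
clock: 14.67
eef_pos: [0.5095, 0.1975, 0.2858]
eef_rot: [[-0.193, 0.981, 0.005], [0.981, 0.193, 0.001], [0.0, 0.005, -1.0]]
ft_force: [0.8, 0.3, 0.1]
grip_width: 0.899
```

>>> carry_out --increments '[{"translation": [0.02,0,0],"turn": [0,0,0],"gripper": 0.9},{"translation": [0.04,0,0],"turn": [0,0,0],"gripper": 0.9},{"translation": [0.05,0,0],"turn": [0,0,0],"gripper": 0.9}]'

```text
clock: 14.92
eef_pos: [0.4984, 0.2497, 0.2859]
eef_rot: [[-0.197, 0.98, 0.005], [0.98, 0.197, 0.002], [0.001, 0.005, -1.0]]
ft_force: [0.0, 0.1, -0.1]
grip_width: 0.9
```

```bash
python3 -c "
from fitpin import *
o=[]
for n in('top','scene'):
    p=read_camera(n); c=proj(p,[.5448,.0169,.165])[0].astype(int); b=(c[0]-25,c[1]-22,50,45); print(n)
    fit(p,(.545,.017),.145,b,[.19])
    o.append(cv2.resize(p['frame'][c[1]-45:c[1]+45,c[0]-50:c[0]+50],(400,360),interpolation=cv2.INTER_CUBIC))
cv2.imwrite('pics/c5.png',np.hstack(o))
"
```

```text
top
[5.45500e-01 1.78000e-02 2.35100e-01 3.28926e+01]
scene
[5.45800e-01 1.75000e-02 2.98900e-01 3.87952e+01]
```

View pics/c5.png

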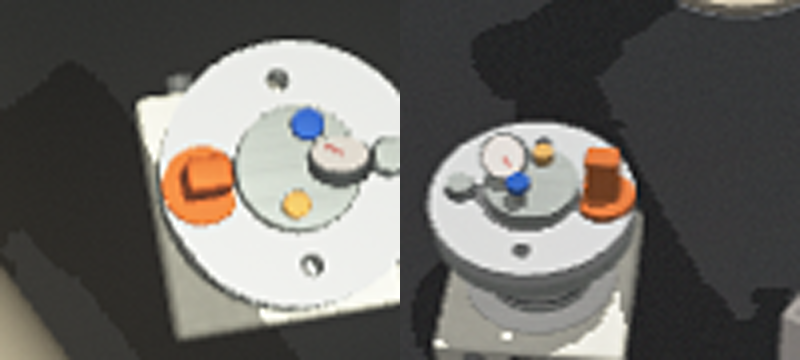

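```bash
python3 -c "
from h import *
s=telemetry.observe(); print(s['clock'],s['ft_force']); print(order.sign_off())"
```

```text
15.0167 [ 0.03260178 -0.74592846  0.30612189]
the job is handed in; nothing more can be done
None
```

The line-up pin stands fully home in the reactor's far hole, and I handed the job in at 15.0 s of the 51 s allowed.

- **Grasp and turn:** I took the smaller orange pin from the white block by its 22 mm faces. I turned it about 0.53 rad so that the flat of its collar faces the hub.
- **Feeling and pressing:** The tip went through both holes at the first try. I pressed in small steps and followed the side force, 1.5 N at most until the collar landed. The pin ended about 1.8 mm toward −x of where I had measured the lid's hole.
- **Seating:** The collar met the lid with about 14 N, with the TCP at z = 0.1623 m (0.1624 m predicted). I then let go and drew the arm clear.

**Last checks:** Both cameras show the pin upright, collar down on the lid and flat toward the hub. The last wrist force reading was under 1 N, so the robot touches nothing.

**Disagreements:**
- The camera fits put the pin's turn at 0.24 rad (top) and 0.30 rad (scene), against 0.19 rad from the arm. The fits are poor, so I trusted the arm and the fact that the collar went down beside the hub.
- The fits also put the pin about 1 mm from where the arm let go, which is within the calibration.
- The pictures suggested only a small lid offset, and I did not measure the lid again after pinning. That the holes are in line is inferred from the straight 15.5 mm shank passing through both.

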